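Clamp the vial and hold the sampling-needle arm at its mark

TASK

On the needle station, swing the clamp lever fully down over the vial standing in the block, so that its two bars lie over the cap and the vial cannot be pulled up by the needle. Then take the black head of the telescoping arm across its blue lock button, keep the button squeezed in and draw the arm out until the red line of its scale stands at the mouth of the sleeve, which puts the needle over the cap. A spring pulls the arm home when it is let go, so finish still holding the head there, steady, for the needle check; leave the vial seated and everything else on the bench where it is.

Things in the scene. Friction and masses are not known exactly. Their poses are not given: they have to be found in the camera images.
- station: Needle station fixed to the bench: grey base plate 130 x 350 mm, 14 mm high; dark block 56 x 50 x 46 mm (top) with the vial well at its right end, dark sleeve on two pillars at its left. Origin on the bench right under the vial well's middle; +x to its back (away from the robot), +y to its left along the sleeve. Parked, the arm's head is centred at (0, 80, 122) mm.
- clamp_hinge (a point): Middle of the clamp lever's hinge pin, at (46, 0, 74) mm in the station's frame; the pin runs along the station's y axis between two steel cheeks that reach 84 mm above the bench and 22.5 mm to either side. Axes as the station's.
- clamp_lever (a joint): Clamp lever angle, rad: 0 = shut (level from the hinge to the front, -x, its two bars 1 mm over the vial's cap; it stops there), 1.57 = upright, 1.9 = leaning back, its other stop. Starts open, between 1.2 and 1.7. A stiff hinge: it stays where it is left; moving it takes about 0.8 N at the grip.
- clamp_grip (a point): Middle of the lever's black cross grip, a cylinder 17 mm in diameter, 28 mm long, along the station's y (pinch it on its flat ends, or push it). For lever angle a it is at x = 46 - 112 cos(a) + 6 sin(a), y = 0, z = 74 + 112 sin(a) + 6 cos(a) mm in the station's frame. Its axes turn with the lever.
- needle_head (a point): Middle of the telescoping arm's black head, 38 x 36 x 42 mm (station x, y, z; axes as the station's). Front face (-x) with the blue button, back ribbed; needle nozzle 40 mm below this point, brass hose barb up to 33 mm above it. Take it across front and back (station x), one finger on the button: 46 mm wide with the button out, 40 mm with it in.
- button_face (a point): Middle of the outer face of the blue lock button, 22 x 24 mm (y, z), which stands 8 mm out of the head's front face, at the height of the head's middle.
- lock_button (a joint): How far the lock button is pushed in (station's +x), m: 0 out, 0.006 fully in. A spring: about 3 N to start it, 9 N to push it fully in; grip the head with 15 to 30 N. The parked arm is locked and comes off its catch only while the button is in by more than 0.0045; keep it squeezed throughout.
- needle_arm (a joint): How far the arm is drawn out of its parked place, m: 0 parked (start), growing towards the station's -y, at most 0.11. At 0.080 the red line stands at the mouth of the sleeve and the needle over the middle of the vial well. A return spring pulls it home with 3 N parked and about 4 N at the red line.
- red_mark (a point): Centre of the red line (3 mm wide, running right round the 18 x 20 mm aluminium inner tube) of the arm's scale, on the tube's axis, 113 mm to the left (+y) of the head's middle; the other lines, black, stand 5 mm apart. Hidden in the sleeve until the arm is out.
- sleeve_mouth (a point): Centre of the sleeve's mouth (the outer face of its black collar), on the arm's axis, at (0, 113, 122) mm in the station's frame, where the scale is read.
- vial_center (a point): Middle of the white-capped glass vial, 23 mm in diameter and 54 mm high, half-way up; it stands loose and upright in the well, its foot 16 mm and its cap's top 70 mm above the bench.
- tweezers: Bystander, to be left alone: steel tweezers, 124 mm long; origin on the bench under its middle.
- syringe: Bystander, to be left alone: plastic syringe, 140 mm long; origin on the bench under its middle.
- marker_2: Bystander, to be left alone: white and red felt pen, 136 mm long; origin on the bench under its middle.
- notebook: Bystander, to be left alone: green notebook, 148 x 108 x 11 mm; origin on the bench under its middle.
- hex_key: Bystander, to be left alone: black hexagon key, 82 x 30 x 6 mm; origin on the bench under its middle.
- tape_roll: Bystander, to be left alone: roll of black tape, 56 mm across, 19 mm high; origin on the bench under its middle.

How it is judged:
By the outcome, as a careful person would: the job done as asked, in the order asked, and still so for the second after the job is handed in, while the arm keeps its last pose, push and grip.
It also fails if it takes over 51 s, if anything falls off the work surface, if the arm or the gripper's body presses on something with over 40 N, if the wrist force passes 120 N, or if a joint passes its speed limit or range.

ROBOT

A 7-joint arm with a two-finger parallel gripper is mounted at the origin on a cart in front of the work surface, level with it; the furniture and walls round the work are solid. World frame = base frame: x ahead of the robot, y to its left, z up, the work surface at z = 0. Lengths are in m, angles in rad, forces in N, time in s.
With the tool pointing down it reaches from about 0.4 to 0.85 m from the base axis. Payload 10.4 kg.
Tool frame: the origin (TCP) lies midway between the tips of the shut fingers; the grasp point (between the pads) lies 19 mm behind it (arm.tcp_to_grasp is the distance from the TCP to the grasp point, in m); y points along the fingers, z is the direction in which the jaws open and shut, and the axes are right-handed (so a half turn about y gives the same grasp; the last joint's range is limited). The gripper opens to 85 mm and grips with 20 to 120 N. Pads are 22 mm wide; open, the fingers measure 114 mm over their backs; the gripper's body (76 mm by 85 mm) begins 54 mm behind the grasp point. The pads swing forward as they close: fully open they stand 13 mm farther back than shut.
Start: joints at [-1.228, 0.332, -0.065, 1.46, 0.022, 1.35, -0.088], TCP at [0.224, 0.584, 0.231] pointing down, gripper open.
Joint ranges: [-2.6, 2.6], [-0.5, 2.12], [-1.47, 1.34], [0.16, 2.42], [-1.27, 4.41], [0.06, 2.06], [-2.6, 2.6]. Speed limits (rad/s): [2.22, 2.22, 2.79, 2.79, 3.14, 3.14, 3.14].

INTERFACE

Orientations are given as [roll, pitch, yaw] about the fixed x, y, z axes, in that order (R = Rz(yaw) Ry(pitch) Rx(roll)).
In Python, from bench import arm gives the robot as it stands. The module is installed in compiled form; this text tells all that it offers.
- The arm moves only by the tool apply_moves, never from a script. Its argument "series" is text: rows parted by semicolons, each of 7 numbers parted by spaces: the shift along the world's x, y, z in m, then the turn, a rotation vector about the world's x, y, z in degrees, then the closure, from -1 (fully open) to 1 (shut), so that 0 is half open. In form: tx ty tz wx wy wz fingers; .... A call has 1 to 12 rows; each row is the pose to reach, as a shift and turn from the pose commanded when the call began; what a row does not reach only later rows make up. A row lasts 1/8 s, in which the tool goes at most 62.5 mm and 10.7 degrees, less where a joint would pass 70% of its speed; a pose out of reach is approached as far as the arm can. A call with a gripper value outside its range is refused whole. The fingers move at their own pace and stop on an object; "squeeze" is the grip in N (left out, the last holds). Time passes only in rows, so rows that repeat a pose let the fingers close. It gives the time, the measured TCP pose, the force and the opening at its end, in the units of the state.
- arm.observe(): the state, without advancing time (a new reading comes with each control period).
- arm.camera(name): name is "scene" or "top" or "wrist"; returns (picture, depth): 480x640x3 uint8, blue, green, red; 480x640 float32, m along the optical axis (not along the pixel's ray), 0 where there is no reading.
- arm.camera_info(name): a dict with "intrinsics" (3x3 intrinsics, pixels), "extrinsics" (4x4, takes a point from camera to world coordinates); the wrist camera has in their place "hand_eye" (4x4, takes a point from camera to tool coordinates, whose origin is the TCP and whose axes are the tool frame's). Camera axes: x right, y down, z forward; pixel columns grow to the right and rows downward; lengths in m; the calibration is good to about 2 mm. A picture is of the moment at which its call begins: read the wrist's pose just before it. camera_info takes no time and is no camera call.
- arm.close_job(): hands the job in, once; it reports no verdict.
The state is a dict: "time_s": time; "q": joint angles; "joint_velocities": joint speeds; "tau": joint torques, N m; "tool_pos": TCP position; "orientation": TCP orientation; "contact_force": force on the tool from outside, world axes, zero at the start; "torque": the same for the moment, N m; "width": finger opening in m.
Only numpy, scipy, OpenCV 4.12 (cv2) and the standard library are available. Lean on these libraries where they do the work, as an engineer would, in place of code of your own. Each camera call takes 0.05 s, during which the arm holds its last target.

## Working session

There is one attempt and no reset: what is moved stays moved. The work goes in short steps, Python scripts to look and compute and a tool call to move; the robot and the scene stay as the last step left them, time stands still between calls to the robot, and variables do not carry over. Pictures are saved under pics/ and viewed, and the job is handed in when it is done.

Besides the shell and the picture viewer there is one more tool, called after "Emit:" by a JSON object that holds its "api" and its "payload". apply_moves: Moves the arm, as the interface text tells. Its arguments: {"type":"object","properties":{"series":{"type":"string"},"squeeze":{"type":"number"}},"required":["series"]}

```bash
mkdir -p pics
python3 - <<'E'
from bench import arm
import cv2,numpy as np
np.set_printoptions(precision=4,suppress=True)
print(arm.observe()); print(arm.tcp_to_grasp)
for n in("scene","top"):
    p,d=arm.camera(n); cv2.imwrite(f"pics/{n}0.png",p); np.save(f"{n}0.npy",d); print(n,arm.camera_info(n))
print(arm.camera_info("wrist"))
E
```

```text
{'time_s': 0.0, 'q': array([-1.2276,  0.3329, -0.0647,  1.4609,  0.0216,  1.3499, -0.0885]), 'joint_velocities': array([ 0.0012, -0.0007,  0.0005,  0.0001,  0.0012,  0.0001,  0.0002]), 'tau': array([  0.0011, -62.5421,   0.0495, -39.1604,   0.0162,   0.0095,
        -0.    ]), 'tool_pos': array([0.2234, 0.5833, 0.2305]), 'orientation': array([-1.5722, -0.0001, -0.3658]), 'contact_force': array([ 0.6005, -0.2969, -0.2741]), 'torque': array([-0.0365,  0.0052,  0.0178]), 'width': 0.0853930423850317}
0.0187
scene {'intrinsics': array([[536.8004,   0.    , 327.8869],
       [  0.    , 536.8004, 232.6126],
       [  0.    ,   0.    ,   1.    ]]), 'extrinsics': array([[ 0.5744, -0.5828,  0.5748, -0.0643],
       [-0.8184, -0.4216,  0.3904, -0.4989],
       [ 0.0148, -0.6947, -0.7191,  0.8721],
       [ 0.    ,  0.    ,  0.    ,  1.    ]])}
top {'intrinsics': array([[616.7562,   0.    , 316.7886],
       [  0.    , 616.7562, 238.3397],
       [  0.    ,   0.    ,   1.    ]]), 'extrinsics': array([[-0.0094, -0.986 ,  0.1665,  0.3317],
       [-0.9999,  0.0111,  0.0093, -0.0763],
       [-0.011 , -0.1664, -0.986 ,  1.4818],
       [ 0.    ,  0.    ,  0.    ,  1.    ]])}
{'intrinsics': array([[386.0091,   0.    , 317.9025],
       [  0.    , 386.0091, 238.1165],
       [  0.    ,   0.    ,   1.    ]]), 'hand_eye': array([[-0.    ,  0.9604,  0.2785, -0.071 ],
       [ 0.0018, -0.2785,  0.9604, -0.1429],
       [ 1.    ,  0.0005, -0.0018, -0.0009],
       [ 0.    ,  0.    ,  0.    ,  1.    ]])}
```

View pics/scene0.png

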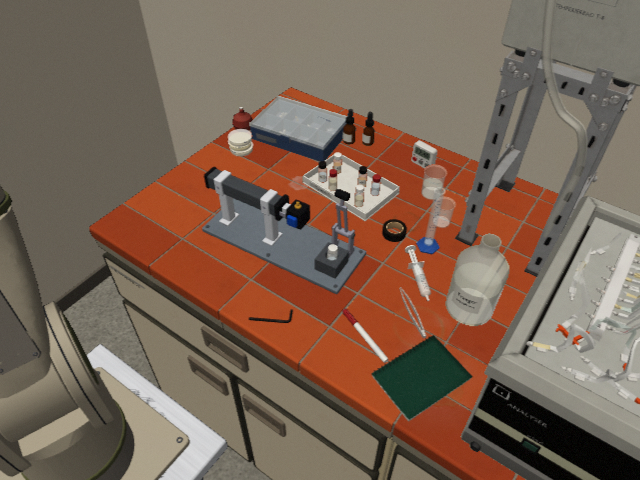

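View pics/top0.png

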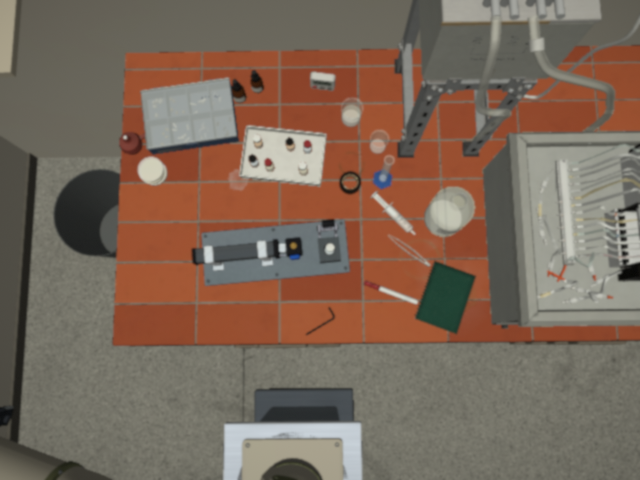

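```bash
cat > h.py <<'E'
from bench import arm
import cv2,numpy as np
np.set_printoptions(precision=4,suppress=True)
def proj(P,info,E=None):
    E=info["extrinsics"] if E is None else E
    c=(np.atleast_2d(P)-E[:3,3])@E[:3,:3]; uv=c@info["intrinsics"].T; return uv[:,:2]/uv[:,2:]
def ray(uv,info,E=None):
    E=info["extrinsics"] if E is None else E
    uv=np.atleast_2d(uv); d=np.c_[uv,np.ones(len(uv))]@np.linalg.inv(info["intrinsics"]).T@E[:3,:3].T
    return E[:3,3],d
def onz(uv,z,info,E=None):
    o,d=ray(uv,info,E); return o+d*((z-o[2])/d[:,2:])
E
python3 - <<'E'
from h import *
t=cv2.imread("pics/top0.png"); s=cv2.imread("pics/scene0.png")
c=cv2.resize(t[205:300,185:360],None,fx=4.5,fy=4.5,interpolation=cv2.INTER_CUBIC); cv2.imwrite("pics/topc.png",c)
c=cv2.resize(s[160:300,195:385],None,fx=4,fy=4,interpolation=cv2.INTER_CUBIC); cv2.imwrite("pics/scc.png",c)
for n,im,roi in(("top",t,(205,300,185,360)),("scene",s,(160,300,195,385))):
    i=arm.camera_info(n)
    hsv=cv2.cvtColor(im,cv2.COLOR_BGR2HSV); m=((hsv[...,0]>90)&(hsv[...,0]<130)&(hsv[...,1]>40)&(hsv[...,2]>50)).astype(np.uint8)
    mm=np.zeros_like(m); mm[roi[0]:roi[1],roi[2]:roi[3]]=m[roi[0]:roi[1],roi[2]:roi[3]]
    mm=cv2.morphologyEx(mm,cv2.MORPH_OPEN,np.ones((3,3)))
    pts=np.argwhere(mm)[:,::-1].astype(np.float32)
    P=onz(pts,0.014,i)[:,:2].astype(np.float32)
    print(n,len(pts),cv2.minAreaRect(P),cv2.minAreaRect(pts))
E
```

```text
top 75 ((0.5347445607185364, -0.008415699936449528), (0.02649635076522827, 0.014544665813446045), 89.37860107421875) ((294.5, 257.0), (6.0, 11.0), 90.0)
scene 117 ((0.6025894284248352, 0.0559767410159111), (0.03912629559636116, 0.02280084230005741), 37.42609405517578) ((291.0, 221.0), (12.0, 10.0), 90.0)
```

View pics/topc.png

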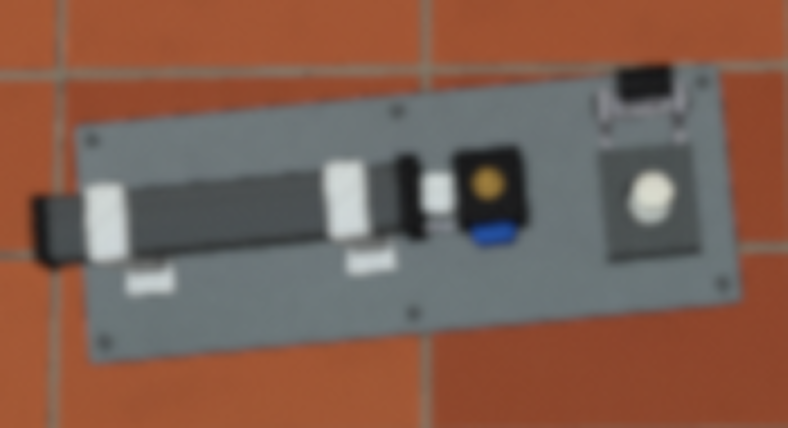

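View pics/scc.png

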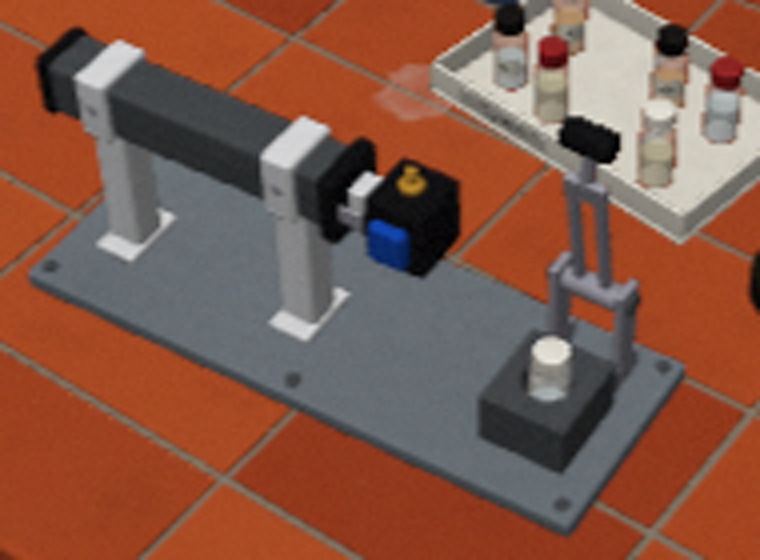

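Run:
```python
from h import *
ti=arm.camera_info("top"); si=arm.camera_info("scene")
c=np.array([[78,127],[718,65],[742,298],[90,362.]])/4.5+[185,205]-0.4
P=onz(c,.014,ti); print("top plate",P)
s=np.array([[30,275],[683,370],[568,533]])/4.+[195,160]-0.4
Q=onz(s,.014,si); print("scene plate",Q)
for R in(P[0]-P[1],P[3]-P[2],Q[0]-Q[2],): print("yaw",np.degrees(np.arctan2(-R[0],R[1])),np.linalg.norm(R))
for a,b in((P[1],P[2]),(P[0],P[3]),(Q[1],Q[2])): R=a-b; print("yaw x",np.degrees(np.arctan2(R[1],R[0])),np.linalg.norm(R))
print("cap top",onz(np.array([[656,188]])/4.5+[185,205]-.4,.070,ti),onz(np.array([[551,347]])/4+[195,160]-.4,.070,si))
print("blocktop",onz(np.array([[601,152],[692,146],[701,249],[609,261]])/4.5+[185,205]-.4,.046,ti))
print("barb top",onz(np.array([[488,181]])/4.5+[185,205]-.4,.155,ti),onz(np.array([[411,170]])/4+[195,160]-.4,.155,si))
# triangulate grip
def tri(a,b):
    o1,d1=ray(a,ti);o2,d2=ray(b,si);d1=d1[0];d2=d2[0]
    A=np.c_[d1,-d2];k=np.linalg.lstsq(A,o2-o1,rcond=None)[0];p,q=o1+d1*k[0],o2+d2*k[1];return (p+q)/2,np.linalg.norm(p-q)
print("grip",tri(np.array([645,84])/4.5+[185,205]-.4,np.array([590,140])/4+[195,160]-.4))
```

```text
top plate [[ 0.5963  0.2157  0.014 ]
 [ 0.6263 -0.1292  0.014 ]
 [ 0.5    -0.1399  0.014 ]
 [ 0.4695  0.2066  0.014 ]]
scene plate [[ 0.468   0.2018  0.014 ]
 [ 0.6211 -0.1318  0.014 ]
 [ 0.4943 -0.1437  0.014 ]]
yaw 4.976247918133787 0.3462156494213003
yaw 5.0243868414172494 0.3477490846435402
yaw 4.353169114694502 0.34649302524911296
yaw x 4.80963352537421 0.12679560982059454
yaw x 4.118804349777853 0.12710147885097947
yaw x 5.371725696214691 0.1273664509405719
cap top [[ 0.5509 -0.0942  0.07  ]] [[ 0.5504 -0.093   0.07  ]]
blocktop [[ 0.5741 -0.0659  0.046 ]
 [ 0.5767 -0.1137  0.046 ]
 [ 0.5222 -0.1176  0.046 ]
 [ 0.5164 -0.0695  0.046 ]]
barb top [[ 0.542  -0.0119  0.155 ]] [[ 0.5419 -0.0131  0.155 ]]
grip (array([ 0.5838, -0.0888,  0.1841]), np.float64(0.0014550487608167985))
```

Emit:
{"api": "apply_moves", "payload": {"series": "0.01 -0.02 0.02 0 0 0 -1; 0.03 -0.06 0.04 0 0 0 -1; 0.06 -0.11 0.05 0 0 3 -1; 0.09 -0.16 0.05 0 0 6 -1; 0.12 -0.21 0.05 0 0 9 -1; 0.15 -0.27 0.05 0 0 12 -1; 0.18 -0.33 0.05 0 0 15 -1; 0.21 -0.39 0.05 0 0 18 -1; 0.24 -0.45 0.05 0 0 21 -1; 0.27 -0.51 0.05 0 0 24 -0.5; 0.30 -0.56 0.05 0 0 25.8 0; 0.32 -0.60 0.05 0 0 25.8 0"}}

```text
time_s: 1.6
tool_pos: [0.5437, -0.0173, 0.2813]
orientation: [-1.571, -0.0, 0.086]
contact_force: [0.8, 0.4, 0.1]
width: 0.0428
```

Emit:
{"api": "apply_moves", "payload": {"series": "0.02 -0.04 0 0 0 0 0; 0.04 -0.073 0 0 0 0 0; 0.04 -0.073 0 0 0 0 0; 0.04 -0.073 0 0 0 0 0"}}

```text
time_s: 2.1
tool_pos: [0.5829, -0.088, 0.2809]
orientation: [-1.57, 0.001, 0.085]
contact_force: [0.3, 0.2, 0.0]
width: 0.0427
```

```bash
cat >> h.py <<'E'
from scipy.spatial.transform import Rotation as Ro
def wristE(o):
    T=np.eye(4);T[:3,:3]=Ro.from_euler('xyz',o["orientation"]).as_matrix();T[:3,3]=o["tool_pos"]
    return T@arm.camera_info("wrist")["hand_eye"]
E
python3 - <<'E'
from h import *
o=arm.observe(); print(o["time_s"],o["tool_pos"],o["q"])
p,d=arm.camera("wrist"); cv2.imwrite("pics/w1.png",p); np.save("w1.npy",wristE(o))
i=arm.camera_info("wrist")
print(proj([[.584,-.09,.1855],[.55,-.0935,.07],[.542,-.0125,.155]],i,wristE(o)))
E
```

```text
2.1 [ 0.5829 -0.088   0.2809] [-0.3986  0.249   0.5745  1.5095 -0.136   1.4242  1.8373]
[[316.2878 243.2099]
 [316.1911 170.3584]
 [432.5691 181.9822]]
```

View pics/w1.png

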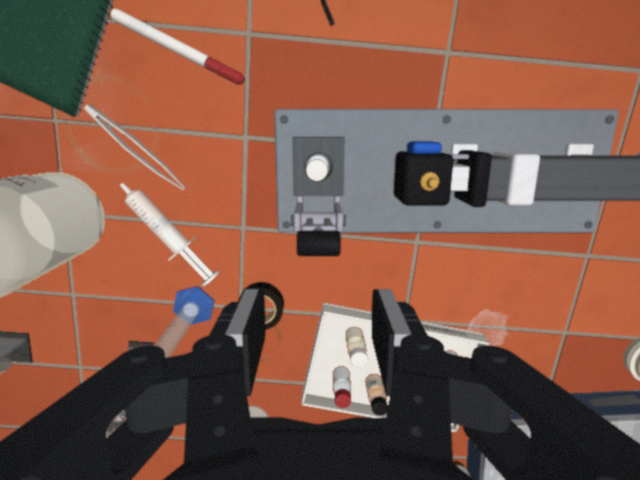

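Emit:
{"api": "apply_moves", "payload": {"series": "0.001 0 -0.03 0 0 0 0; 0.001 0 -0.07 0 0 0 0; 0.001 0 -0.1 0 0 0 0; 0.001 0 -0.12 0 0 0 0; 0.001 0 -0.12 0 0 0 0", "squeeze": 20}}

```text
time_s: 2.78
tool_pos: [0.5831, -0.0871, 0.1602]
orientation: [-1.57, 0.003, 0.086]
contact_force: [0.6, 0.7, 1.4]
width: 0.043
```

Run:
```python
from h import *
o=arm.observe(); print(o["time_s"],o["tool_pos"],o["contact_force"])
p,d=arm.camera("wrist"); cv2.imwrite("pics/w2.png",p)
```

```text
2.775 [ 0.5831 -0.0871  0.1602] [0.6342 0.75   1.3757]
```

View pics/w2.png

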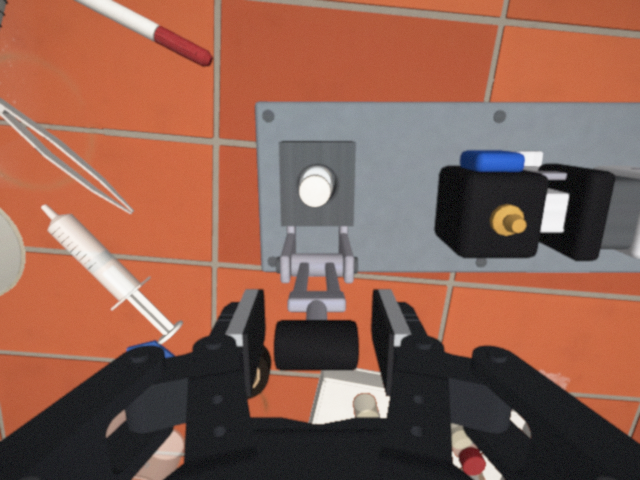

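Emit:
{"api": "apply_moves", "payload": {"series": "0 -0.001 0 0 0 0 0; 0 -0.001 0 0 0 0 0.3; 0 -0.001 0 0 0 0 0.6; 0 -0.001 0 0 0 0 0.6; 0 -0.001 0 0 0 0 0.6; 0 -0.001 0 0 0 0 0.6", "squeeze": 20}}

```text
time_s: 3.58
tool_pos: [0.5849, -0.0878, 0.1626]
orientation: [-1.569, -0.002, 0.086]
contact_force: [-1.9, 5.2, 7.2]
width: 0.0273
```

Run:
```python
from h import *
o=arm.observe(); print(o["time_s"],o["tool_pos"],o["contact_force"],o["width"])
p,d=arm.camera("wrist"); cv2.imwrite("pics/w3.png",p)
```

```text
3.575 [ 0.5849 -0.0878  0.1626] [-1.9024  5.1758  7.2038] 0.027254473933635996
```

View pics/w3.png

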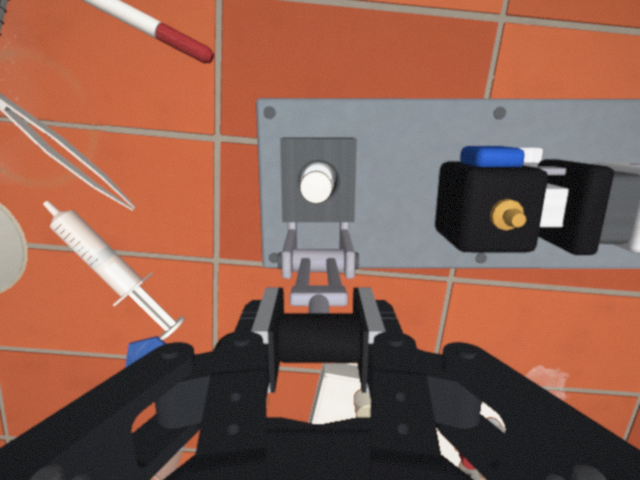

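Run:
```python
from h import *
y=np.radians(4.8);f=lambda a:np.array([46-112*np.cos(a)+6*np.sin(a),74+112*np.sin(a)+6*np.cos(a)])
a0=1.42
for a in np.linspace(a0,0,13)[1:]:
    d=f(a)-f(a0); print("%.2f  %.1f %.1f %.1f"%(a,d[0]*np.cos(y),d[0]*np.sin(y),d[1]))
```

```text
1.30  -13.1 -1.1 -2.1
1.18  -25.8 -2.2 -5.7
1.06  -38.0 -3.2 -10.7
0.95  -49.5 -4.2 -17.2
0.83  -60.2 -5.1 -25.1
0.71  -69.9 -5.9 -34.1
0.59  -78.4 -6.6 -44.2
0.47  -85.8 -7.2 -55.2
0.35  -91.7 -7.7 -67.1
0.24  -96.2 -8.1 -79.5
0.12  -99.3 -8.3 -92.4
0.00  -100.8 -8.5 -105.6
```

Emit:
{"api": "apply_moves", "payload": {"series": "-0.0065 -0.0005 -0.001 0 0 0 0.6; -0.013 -0.001 -0.002 0 0 0 0.6; -0.0255 -0.002 -0.0055 0 0 0 0.6; -0.038 -0.003 -0.0105 0 0 0 0.6; -0.0495 -0.004 -0.017 0 0 0 0.6; -0.060 -0.005 -0.025 0 0 0 0.6; -0.070 -0.006 -0.034 0 0 0 0.6; -0.0785 -0.0065 -0.044 0 0 0 0.6; -0.082 -0.007 -0.050 0 0 0 0.6; -0.082 -0.007 -0.050 0 0 0 0.6"}}

```text
time_s: 4.88
tool_pos: [0.5019, -0.0948, 0.1114]
orientation: [-1.568, 0.0, 0.086]
contact_force: [-3.3, 6.5, 1.6]
width: 0.0274
```

Emit:
{"api": "apply_moves", "payload": {"series": "-0.0055 -0.0005 -0.009 0 0 0 0.6; -0.0095 -0.0005 -0.017 0 0 0 0.6; -0.012 -0.001 -0.023 0 0 0 0.6; -0.0145 -0.001 -0.03 0 0 0 0.6; -0.017 -0.0015 -0.04 0 0 0 0.6; -0.0185 -0.0015 -0.05 0 0 0 0.6; -0.019 -0.0015 -0.056 0 0 0 0.6; -0.019 -0.0015 -0.058 0 0 0 0.6; -0.019 -0.0015 -0.058 0 0 0 0.6"}}

```text
time_s: 6.0
tool_pos: [0.4837, -0.0964, 0.054]
orientation: [-1.569, -0.001, 0.086]
contact_force: [-2.0, 6.5, 3.4]
width: 0.0276
```

Run:
```python
from h import *
o=arm.observe(); print(o["time_s"],o["tool_pos"],o["contact_force"],o["width"])
p,d=arm.camera("wrist"); cv2.imwrite("pics/w4.png",p)
p,d=arm.camera("scene"); cv2.imwrite("pics/s4.png",cv2.resize(p[130:320,175:425],None,fx=3,fy=3))
```

```text
6.0 [ 0.4837 -0.0964  0.054 ] [-2.0044  6.4948  3.4033] 0.027632269782185782
```

View pics/w4.png

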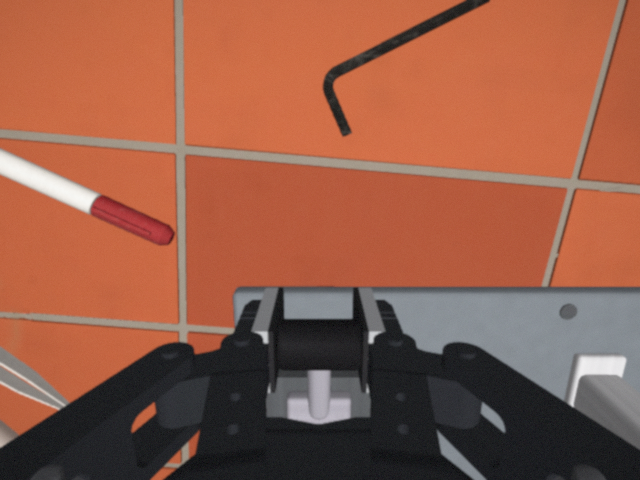

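View pics/s4.png

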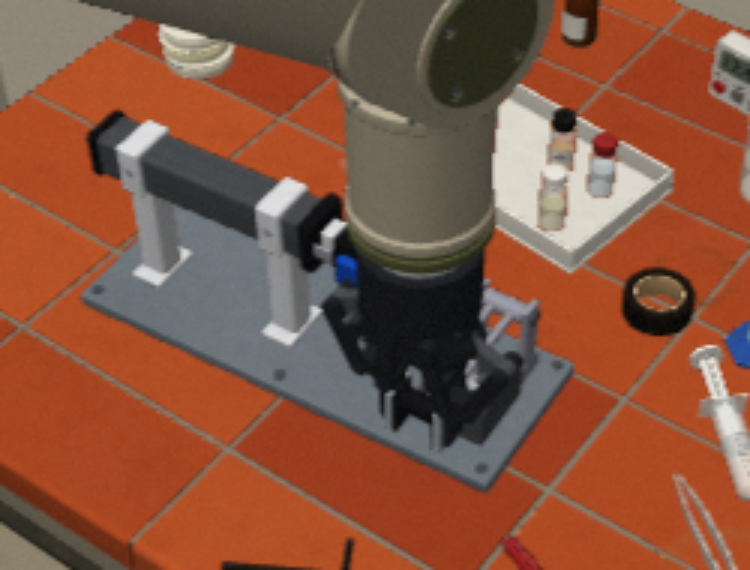

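Emit:
{"api": "apply_moves", "payload": {"series": "0 0 -0.002 0 0 0 0.6; 0 0 -0.004 0 0 0 0.6; 0 0 -0.004 0 0 0 0.6"}}

```text
time_s: 6.48
tool_pos: [0.4844, -0.0964, 0.0517]
orientation: [-1.568, -0.002, 0.086]
contact_force: [-9.6, 8.5, 27.2]
width: 0.0276
```

Emit:
{"api": "apply_moves", "payload": {"series": "0 0 0.002 0 0 0 0.6; 0 0 0.003 0 0 0 0.4; 0 0 0.003 0 0 0 0.1; 0 0 0.003 0 0 0 0; 0 0 0.003 0 0 0 0; 0 0 0.02 0 0 0 0; 0 0 0.06 0 0 0 0; 0 0 0.1 0 0 0 0; 0 0 0.15 0 0 0 0; 0 0 0.2 0 0 0 -0.5; 0 0 0.2 0 0 0 -1; 0 0 0.2 0 0 0 -1"}}

```text
time_s: 7.98
tool_pos: [0.4829, -0.0982, 0.2495]
orientation: [-1.571, -0.0, 0.084]
contact_force: [0.3, 0.1, -0.8]
width: 0.0853
```

Run:
```python
from h import *
o=arm.observe(); print(o["time_s"],o["tool_pos"],o["contact_force"],o["width"],o["q"])
p,d=arm.camera("wrist"); cv2.imwrite("pics/w5.png",p)
p,d=arm.camera("scene"); cv2.imwrite("pics/s5.png",cv2.resize(p[130:320,175:425],None,fx=3,fy=3))
```

```text
7.975 [ 0.4829 -0.0982  0.2495] [ 0.2657  0.1059 -0.8086] 0.08530385609893198 [-0.4536  0.0071  0.5713  1.8001 -0.0043  1.3352  1.7737]
```

View pics/w5.png

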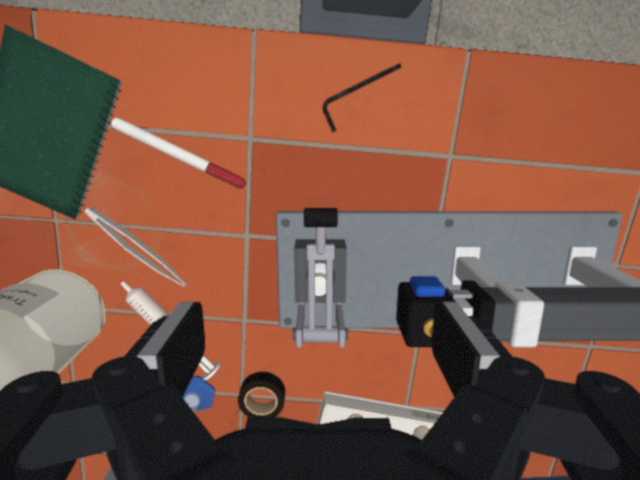

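View pics/s5.png

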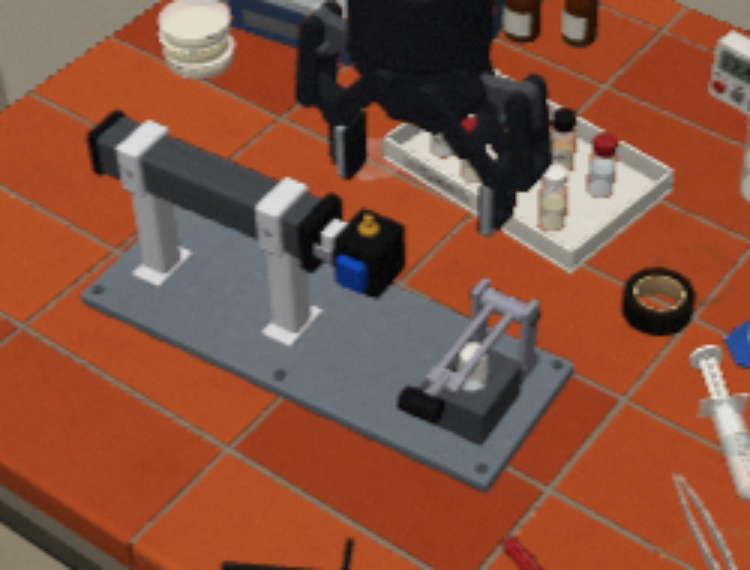

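Emit:
{"api": "apply_moves", "payload": {"series": "0.005 0.008 0 0 0 -9 -1; 0.012 0.018 0 0 0 -18 -1; 0.02 0.03 0 0 0 -27 -1; 0.028 0.042 0 0 0 -36 -1; 0.036 0.054 0 0 0 -45 -1; 0.044 0.065 0 0 0 -54 -1; 0.05 0.075 0 0 0 -63 -1; 0.055 0.081 0 0 0 -72 -1; 0.058 0.085 0 0 0 -81 -1; 0.058 0.085 -0.01 0 0 -90 -1; 0.058 0.085 -0.02 0 0 -90 -1; 0.058 0.085 -0.02 0 0 -90 -1", "squeeze": 25}}

```text
time_s: 9.57
tool_pos: [0.5404, -0.0131, 0.228]
orientation: [-1.573, -0.0, -1.483]
contact_force: [-0.2, 0.3, 0.4]
width: 0.0849
```

Run:
```python
from h import *
o=arm.observe(); print(o["time_s"],o["tool_pos"],o["orientation"],o["contact_force"],o["width"],o["q"])
p,d=arm.camera("wrist"); cv2.imwrite("pics/w6.png",p)
E=wristE(o);i=arm.camera_info("wrist")
print("cam",E[:3,3]);c,s=np.cos(np.radians(4.8)),np.sin(np.radians(4.8));O=np.array([.549,-.093,0]);R=np.array([[c,-s,0],[s,c,0],[0,0,1]])
for P in((0,.08,.155),(-.027,.08,.122),(0,.113,.122),(0,0,.07)): print(P,proj(O+R@np.array(P),i,E))
```

```text
9.575 [ 0.5404 -0.0131  0.228 ] [-1.5732 -0.0004 -1.4829] [-0.2165  0.2953  0.3754] 0.08487100419306809 [-0.5792  0.1535  0.579   1.7165 -0.0863  1.2997  0.1056]
cam [0.5342 0.0568 0.3709]
(0, 0.08, 0.155) [[322.6927 250.0452]]
(-0.027, 0.08, 0.122) [[282.0279 234.5487]]
(0, 0.113, 0.122) [[322.6765 185.6134]]
(0, 0, 0.07) [[321.2048 307.9688]]
```

View pics/w6.png

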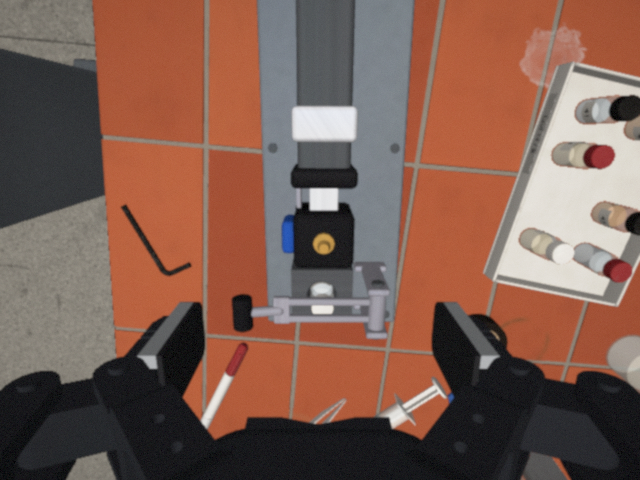

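Run:
```python
import cv2
p=cv2.imread("pics/w6.png"); cv2.imwrite("pics/w6c.png",cv2.resize(p[160:345,220:400],None,fx=4,fy=3.2,interpolation=cv2.INTER_CUBIC) if 0 else cv2.resize(p[160:345,220:410],None,fx=3.2,fy=3.2,interpolation=cv2.INTER_CUBIC))
```

```text
(no output)
```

View pics/w6c.png

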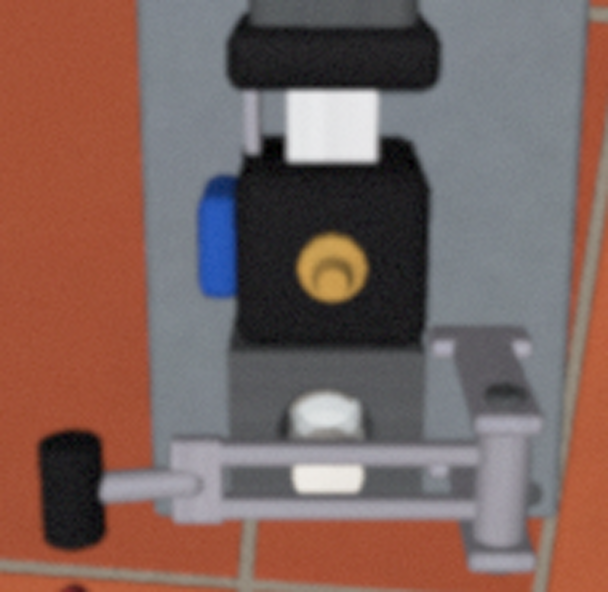

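Emit:
{"api": "apply_moves", "payload": {"series": "0.001 0 -0.03 0 0 0 -1; 0.001 0 -0.07 0 0 0 -1; 0.001 0 -0.1 0 0 0 -1; 0.001 0 -0.12 0 0 0 -1; 0.001 0 -0.127 0 0 0 -1; 0.001 0 -0.127 0 0 0 -0.6;  0.001 0 -0.127 0 0 0 -0.3", "squeeze": 25}}

```text
time_s: 10.5
tool_pos: [0.5428, -0.013, 0.1033]
orientation: [-1.569, 0.0, -1.486]
contact_force: [0.2, 0.1, 0.5]
width: 0.0556
```

Run:
```python
from h import *
o=arm.observe(); print(o["time_s"],o["tool_pos"],o["orientation"],o["contact_force"],o["width"])
p,d=arm.camera("wrist"); cv2.imwrite("pics/w7.png",p)
p,d=arm.camera("scene"); cv2.imwrite("pics/s7.png",cv2.resize(p[130:320,175:425],None,fx=3,fy=3))
```

```text
10.5 [ 0.5428 -0.013   0.1033] [-1.5692  0.0002 -1.4859] [0.2443 0.0798 0.5345] 0.05555654782808889
```

View pics/w7.png

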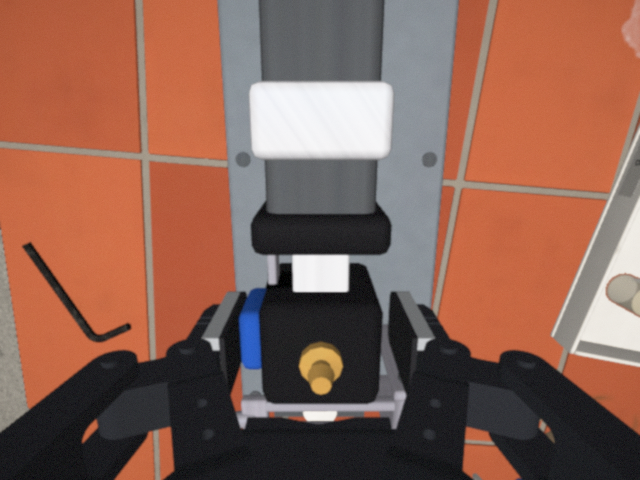

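View pics/s7.png

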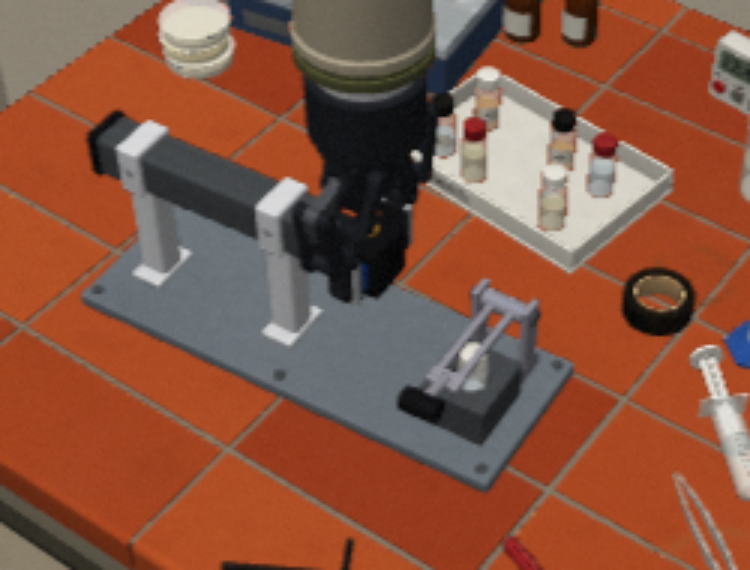

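Emit:
{"api": "apply_moves", "payload": {"series": "-0.001 0 -0.003 0 0 0 -0.2; -0.001 0 -0.003 0 0 0 0; -0.001 0 -0.003 0 0 0 0.3; -0.001 0 -0.003 0 0 0 0.5; -0.001 0 -0.003 0 0 0 0.5; -0.001 0 -0.003 0 0 0 0.5", "squeeze": 25}}

```text
time_s: 11.35
tool_pos: [0.5427, -0.0129, 0.0998]
orientation: [-1.567, -0.0, -1.486]
contact_force: [6.8, -0.5, -4.3]
width: 0.0391
```

Run:
```python
from h import *
o=arm.observe(); print(o["time_s"],o["tool_pos"],o["orientation"],o["contact_force"],o["torque"],o["width"])
p,d=arm.camera("wrist"); cv2.imwrite("pics/w8.png",p)
```

```text
11.35 [ 0.5427 -0.0129  0.0998] [-1.5674 -0.0004 -1.486 ] [ 6.8024 -0.4761 -4.3494] [ 0.0751 -1.0768  0.0231] 0.0391031698797205
```

View pics/w8.png

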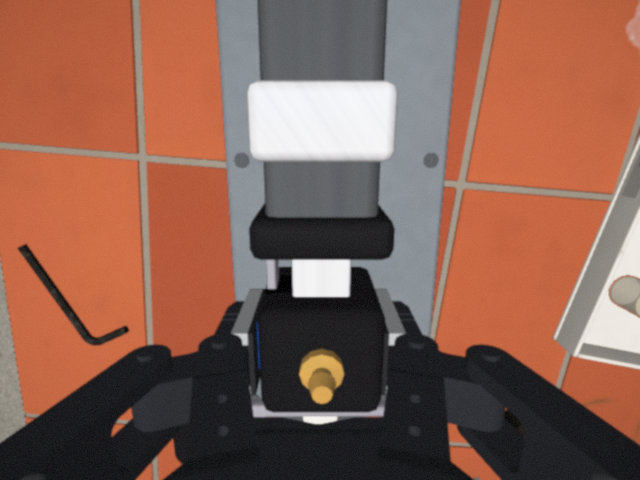

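Emit:
{"api": "apply_moves", "payload": {"series": "0.0015 -0.003 0 0 0 0 0.5; 0.002 -0.008 0 0 0 0 0.5; 0.0025 -0.014 0 0 0 0 0.5; 0.003 -0.02 0 0 0 0 0.5; 0.0035 -0.027 0 0 0 0 0.5; 0.004 -0.034 0 0 0 0 0.5; 0.0045 -0.041 0 0 0 0 0.5; 0.005 -0.048 0 0 0 0 0.5; 0.006 -0.055 0 0 0 0 0.5; 0.0065 -0.06 0 0 0 0 0.5; 0.0065 -0.06 0 0 0 0 0.5; 0.0065 -0.06 0 0 0 0 0.5", "squeeze": 25}}

```text
time_s: 12.9
tool_pos: [0.5477, -0.0731, 0.0998]
orientation: [-1.571, 0.0, -1.486]
contact_force: [-2.5, 2.9, 7.0]
width: 0.0397
```

Run:
```python
from h import *
o=arm.observe(); print(o["time_s"],o["tool_pos"],o["orientation"],o["contact_force"],o["torque"],o["width"])
p,d=arm.camera("wrist"); cv2.imwrite("pics/w9.png",p)
```

```text
12.9 [ 0.5477 -0.0731  0.0998] [-1.5705  0.0004 -1.4862] [-2.5294  2.9119  6.9753] [0.6283 0.3854 0.0402] 0.039659423651762546
```

View pics/w9.png

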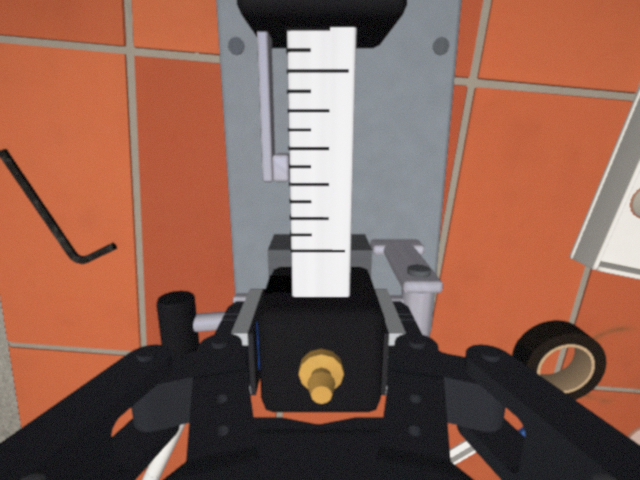

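Emit:
{"api": "apply_moves", "payload": {"series": "0.0004 -0.004 0.0005 0 0 0 0.5; 0.0008 -0.009 0.001 0 0 0 0.5; 0.0012 -0.014 0.001 0 0 0 0.5; 0.0015 -0.0175 0.001 0 0 0 0.5; 0.0016 -0.0196 0.001 0 0 0 0.5; 0.0016 -0.0196 0.001 0 0 0 0.5; 0.0016 -0.0196 0.001 0 0 0 0.5; 0.0016 -0.0196 0.001 0 0 0 0.5", "squeeze": 25}}

```text
time_s: 13.95
tool_pos: [0.5493, -0.0923, 0.0999]
orientation: [-1.571, 0.0, -1.486]
contact_force: [3.8, 3.5, -4.1]
width: 0.0393
```

Run:
```python
from h import *
o=arm.observe(); print(o["time_s"],o["tool_pos"],o["orientation"],o["contact_force"],o["torque"],o["width"])
y=np.array([-.0837,.9965]); print("s",-(o["tool_pos"][:2]-[.5427,-.0129])@y)
p,d=arm.camera("wrist"); cv2.imwrite("pics/w10.png",p)
p,d=arm.camera("scene"); cv2.imwrite("pics/s10.png",cv2.resize(p[170:290,220:380],None,fx=5,fy=5,interpolation=cv2.INTER_CUBIC))
p,d=arm.camera("top"); cv2.imwrite("pics/t10f.png",p);cv2.imwrite("pics/t10.png",cv2.resize(p[205:300,230:360],None,fx=6,fy=6,interpolation=cv2.INTER_CUBIC))
```

```text
13.95 [ 0.5493 -0.0923  0.0999] [-1.5708  0.0002 -1.4858] [ 3.8364  3.5439 -4.1041] [ 0.7733 -0.6243  0.0158] 0.03933106272409119
s 0.07964423618292368
```

View pics/w10.png

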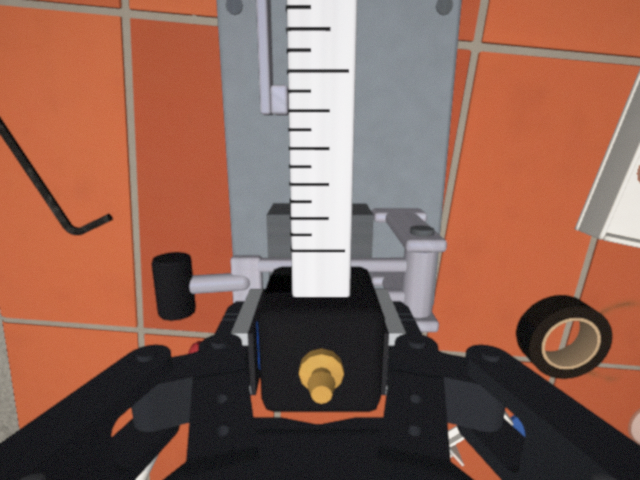

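View pics/s10.png

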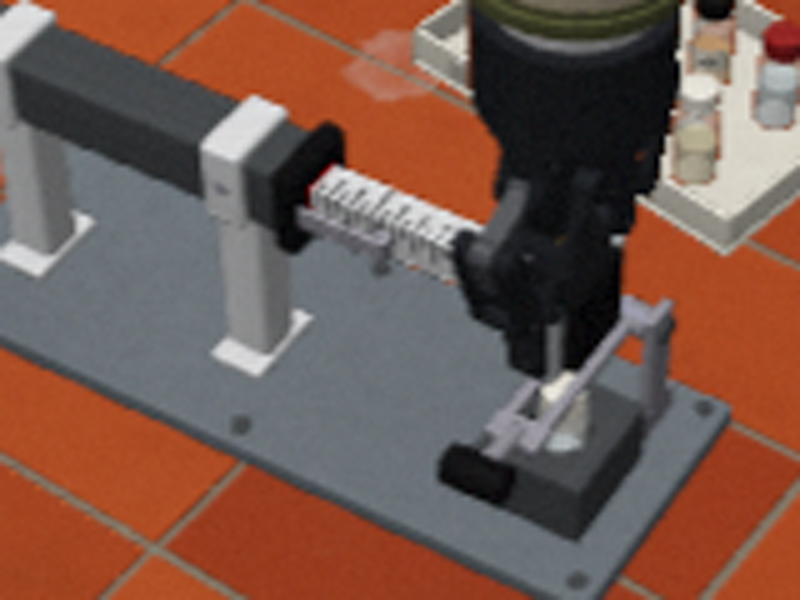

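View pics/t10.png

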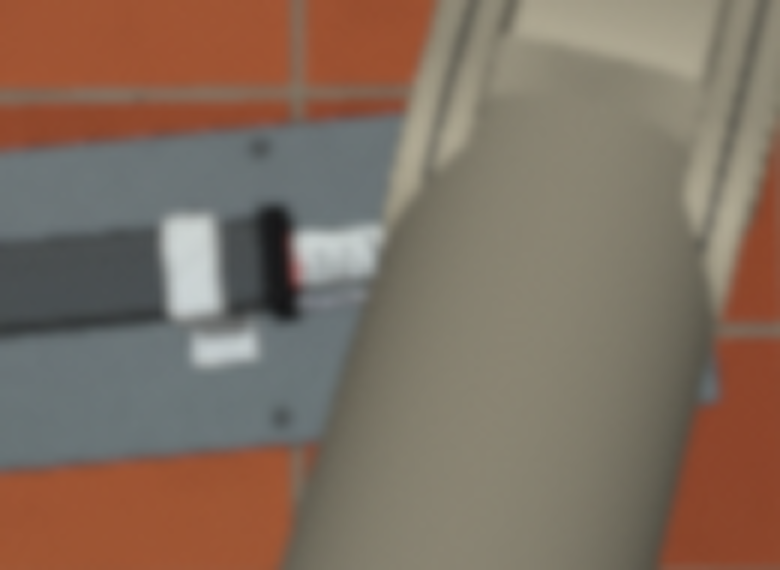

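Run:
```python
from h import *
a=cv2.imread("pics/w9.png"); cv2.imwrite("pics/w9c.png",cv2.resize(a[0:110,230:410],None,fx=4.4,fy=4.4,interpolation=cv2.INTER_CUBIC))
for f in("w8","w9","w10"):
    im=cv2.imread(f"pics/{f}.png"); hsv=cv2.cvtColor(im,cv2.COLOR_BGR2HSV)[340:410,290:350]
    m=(hsv[...,0]>12)&(hsv[...,0]<28)&(hsv[...,1]>120)&(hsv[...,2]>90); yy,xx=np.nonzero(m); print(f,xx.mean()+290,yy.mean()+340,len(yy))
im=cv2.imread("pics/w10.png"); g=cv2.cvtColor(im,cv2.COLOR_BGR2GRAY)[:,293:305].mean(1); print("lines w10",[i for i in range(1,290) if g[i]<120 and g[i]<=g[i-1] and g[i]<g[i+1]])
im=cv2.imread("pics/w9.png"); g=cv2.cvtColor(im,cv2.COLOR_BGR2GRAY)[:,293:305].mean(1); print("lines w9",[i for i in range(1,290) if g[i]<120 and g[i]<=g[i-1] and g[i]<g[i+1]],g[15:55].astype(int))
```

```text
w8 321.0636515912898 374.4611948632049 1791
w9 320.59542410714283 374.45033482142856 1792
w10 320.70341354224956 374.20425293788475 1787
lines w10 [6, 28, 50, 70, 91, 110, 129, 148, 166, 184, 201, 218, 234, 250]
lines w9 [4, 6, 10, 14, 18, 20, 22, 25, 50, 70, 91, 110, 129, 148, 166, 184, 201, 218, 234, 250] [ 19  15  15  14  15  11  12  12  13  15  13  17  24  30  66 139 206 231
 236 235 235 235 236 236 235 236 236 236 236 236 236 232 207 136  63  54
 118 192 230 236]
```

View pics/w9c.png

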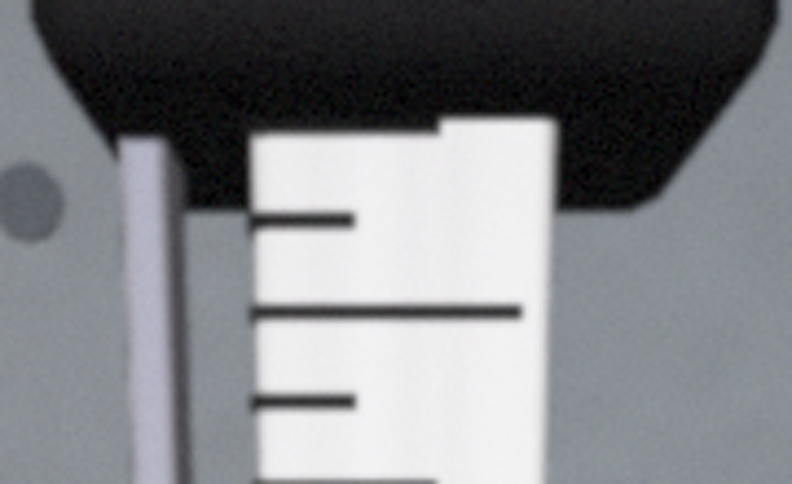

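Emit:
{"api": "apply_moves", "payload": {"series": "0 -0.0004 0 0 0 0 0.5; 0 -0.0004 0 0 0 0 0.5; 0 -0.0004 0 0 0 0 0.5; 0 -0.0004 0 0 0 0 0.5; 0 -0.0004 0 0 0 0 0.5; 0 -0.0004 0 0 0 0 0.5; 0 -0.0004 0 0 0 0 0.5; 0 -0.0004 0 0 0 0 0.5", "squeeze": 25}}

```text
time_s: 15.1
tool_pos: [0.5493, -0.0924, 0.0999]
orientation: [-1.571, 0.0, -1.486]
contact_force: [3.2, 4.3, -3.7]
width: 0.0393
```

Run:
```python
from h import *
o=arm.observe(); print(o["time_s"],o["tool_pos"],o["contact_force"],o["width"],abs(o["joint_velocities"]).max())
y=np.array([-.0837,.9965]); print("s",-(o["tool_pos"][:2]-[.5427,-.0129])@y)
p,d=arm.camera("wrist"); cv2.imwrite("pics/w11.png",p)
hsv=cv2.cvtColor(p,cv2.COLOR_BGR2HSV)[340:410,290:350]
m=(hsv[...,0]>12)&(hsv[...,0]<28)&(hsv[...,1]>120)&(hsv[...,2]>90); yy,xx=np.nonzero(m); print(xx.mean()+290,yy.mean()+340)
p,d=arm.camera("scene"); cv2.imwrite("pics/s11.png",cv2.resize(p[170:290,220:380],None,fx=5,fy=5,interpolation=cv2.INTER_CUBIC))
o=arm.observe(); print("s",-(o["tool_pos"][:2]-[.5427,-.0129])@y,o["contact_force"])
```

```text
15.1 [ 0.5493 -0.0924  0.0999] [ 3.1881  4.2948 -3.7406] 0.03929132527955519 0.0015018842166310143
s 0.07981200667985523
320.7109375 374.17801339285717
s 0.0798493708141505 [ 3.4989  5.7108 -3.6561]
```

View pics/s11.png

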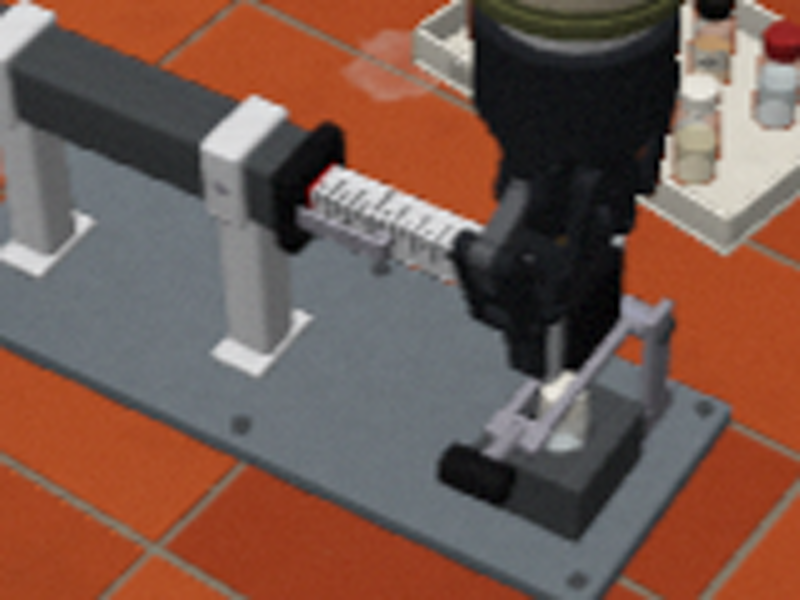

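```bash
python3 -c "
from bench import arm
print(arm.close_job()); o=arm.observe(); print(o['time_s'],o['tool_pos'],o['width'])"
```

```text
the job is handed in; nothing more can be done
None
the job is handed in; nothing more can be done
```

I swung the clamp lever fully down, then drew the arm out to the red line, and handed the job in at about 15 s with the head still held.

- **Lever:** I pinched it by its grip and took it down to its stop, pressing until the force reached about 27 N. The pictures afterwards showed it level, its two bars over the cap and the vial upright in the well.
- **Head and button:** I took the head front to back at 25 N. The fingers measured 39.3 mm apart. Earlier readings ran about 0.5 mm low, so this fits the 40 mm expected with the button fully in. It stayed in throughout the draw.
- **Red line:** The tool had moved 79.85 mm along the sleeve against the 80 mm wanted, and it was standing still. Part-way out, the scale lines at the sleeve's mouth gave about 60.35 mm, against 60.4 mm from the tool position. The head showed no slip in the wrist pictures beyond about 0.3 pixel. In the last scene picture the red line stands at the sleeve's mouth and the needle over the cap.
- **Not checked finely:** The last stretch to the red line rests on the tool position. The scene and top pictures are too coarse to read it to better than about 1 mm.

No check failed. I saw none of the other things on the bench move in these pictures, but I did not measure them.

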